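# Bring the nutted bolt out of the T-slot and hold it tipped for inspection

## Task

Take the tall bolt with the nut, slide it upright along the T-slot to the open pocket in the middle of the plate and draw it straight up out of the pocket. Then, still above the plate and with the bolt more than 20 cm above the bench, tip it over by about 45 degrees, head end lowest, leaning any way, and finish holding it there quite still in the gripper: do not put it down or let go. Leave the short stud in the other half of the slot, and the bearing, gear and spanner nearby, where they are.

Things in the scene. Friction and masses are not known exactly. Their poses are not given: they have to be found in the camera images.
- tslot_plate: Bright steel T-slot plate (dark slot floor) fixed to the bench, 116 x 244 x 29 mm (x, y, z); origin at the centre of its underside, z up. The slot runs along its y axis at x = 0, closed at y = +-110 mm. Channel for bolt heads: z = 8 (floor) to 22 mm, 36 mm wide. Above it, z = 22 to 29 mm, lips leave a gap 20.5 mm wide, except at the pocket.
- pocket (a point): Centre of the open pocket in the middle of the slot, on the slot floor (8 mm above the plate's underside); axes as the plate's. For 20 mm either way along the slot the lips are cut away, leaving an opening 36 mm across and 40 mm along the slot: the only place where a head can come out.
- slot_bolt: Tall bolt with a brown nut, upright on its hexagon head in either half of the slot (random), 55 to 85 mm from the pocket's centre, x axis across the slot within 0.2 rad. Origin at the centre of the head's underside, z towards the thread end. Head 28 x 24 x 10 mm, shank 16 mm diameter, 64 mm tall. 84 to 156 g. Loose: 2 mm play sideways, 4 mm upwards.
- nut_centre (a point): Centre of the nut, on the bolt's axis 40 mm above the head's underside (48 mm above the bench at the start); axes as the bolt's. The nut is 12 mm high, 24 mm over its flats (along x), 28 mm over its corners (along y), fast on the thread; a good grip. Its underside stands 13 mm above the plate's top at the start.
- short_stud: Short stud without a nut, in the other half of the slot, to be left alone: rectangular head 26 x 24 x 10 mm, round shank 16 mm diameter, 34 mm tall in all (top 42 mm above the bench). Origin at the centre of its underside. Loose.
- bearing: Ball bearing, 47 mm diameter, 14 mm high, lying on the bench right of the plate; origin at the centre of its underside. Leave alone.
- gear: Dark spur gear, 62 mm diameter, 23 mm high, lying on the bench right of the vice; origin at the centre of its underside. Leave alone.
- spanner_13: Combination spanner, 175 mm long along its y axis, 27 mm wide, 10 mm high, lying on the bench right of the vice; origin at the centre of its underside. Leave alone.
Things that resemble listed ones, but are neither listed nor needed, are in the scene too. Of the things like the slot_bolt, leave any that is orange or purple; of the rest the smaller one is meant.

How it is judged:
On the way, in this order (a step that is already met when the one before it is completed fails the run):
1. the bolt stands in the pocket, its head still down in the channel (within 10 mm of the pocket's middle along the slot, upright within 17 degrees) (y of slot_bolt in the frame of tslot_plate between -0.01 and 0.01 m and x of slot_bolt in the frame of tslot_plate between -0.009 and 0.009 m and z of slot_bolt in the frame of tslot_plate below 0.017 m and angle between slot_bolt's own z axis and vertical below 0.3 rad), for 0.1 s.
2. the bolt is drawn up out of the pocket until its head is clear above the plate, above the pocket (within 30 mm), upright within 20 degrees (z of slot_bolt in the frame of tslot_plate above 0.032 m and horizontal distance between slot_bolt and pocket below 0.03 m and angle between slot_bolt's own z axis and vertical below 0.35 rad), for 0.02 s.
At the end, for the whole second after the job is handed in: The gripper holds the bolt still, the underside of its head over 0.19 m above the bench, within 0.16 m of the plate centre sideways, axis 30 to 60 degrees from upright, head lowest, touching nothing else; stud within 20 mm of its start, bearing, gear and spanner within 30 mm (height (world z) of slot_bolt above 0.19 m and horizontal distance between slot_bolt and tslot_plate below 0.16 m and angle between slot_bolt's own z axis and vertical between 0.52 and 1.05 rad and contact force between the fingers and slot_bolt above 1 N and contact force between slot_bolt and tslot_plate below 0.1 N and contact force between slot_bolt and short_stud below 0.1 N and linear speed of slot_bolt below 0.03 m/s and angular speed of slot_bolt below 0.2 rad/s and z of short_stud in the frame of tslot_plate below 0.014 m and distance of short_stud from where it was at the start of the episode below 0.02 m and distance of each of bearing, gear, spanner_13 from where it was at the start of the episode below 0.03 m); the arm keeps its last pose, push and grip.
It fails at once if the short stud is pushed more than 20 mm or taken out (distance of short_stud from where it was at the start of the episode above 0.02 m).
It fails at once if the bearing, gear or spanner is moved more than 30 mm (distance of any of bearing, gear, spanner_13 from where it was at the start of the episode above 0.03 m).
It also fails if it takes over 38 s, if anything falls off the work surface, if the arm or the gripper's body presses on something with over 40 N, if the wrist force passes 120 N, or if a joint passes its speed limit or range.

## Robot

A 6-joint arm with a two-finger parallel gripper is mounted at the origin on a cart in front of the work surface, level with it; the furniture and walls round the work are solid. World frame = base frame: x ahead of the robot, y to its left, z up, the work surface at z = 0. Lengths are in m, angles in rad, forces in N, time in s.
With the tool pointing down it reaches from about 0.275 to 0.85 m from the base axis. Payload 19 kg.
Tool frame: the origin (TCP) lies midway between the tips of the shut fingers; the grasp point (between the pads) lies 19 mm behind it (manip.grasp_offset is the distance from the TCP to the grasp point, in m); z points along the fingers, y is the line along which they close (so a half turn about z gives the same grasp; the last joint's range is limited). The gripper opens to 85 mm and grips with 20 to 120 N. Pads are 22 mm wide; open, the fingers measure 114 mm over their backs; the gripper's body (76 mm by 85 mm) begins 54 mm behind the grasp point. The pads swing forward as they close: fully open they stand 13 mm farther back than shut.
Start: joints at [-1.418, 0.15, 1.437, -0, 1.554, -0.134], TCP at [0.163, -0.551, 0.231] pointing down, gripper open.
Joint ranges: [-2.8, 2.8], [-0.68, 2.1], [0.12, 2.68], [-1.39, 4.53], [0.16, 2.79], [-2.81, 2.81]. Speed limits (rad/s): [1.89, 1.89, 2.22, 3.01, 3.01, 3.01].

## Interface

Orientations are given as [roll, pitch, yaw] about the fixed x, y, z axes, in that order (R = Rz(yaw) Ry(pitch) Rx(roll)).
In Python, from workcell import manip gives the robot as it stands. Calls block until the motion is done:
- manip.move_ptp(position, orientation): joint-space move of the TCP to a pose.
- manip.line_to(position, max_speed=0.15, ori=None, f_stop=None): straight line of the TCP; ori=None keeps the orientation; max_speed is the mean speed in m/s. With f_stop (N) it stops when the force on the tool has changed by that much, and returns True; else False.
- manip.movej(angles): joint-space move.
- manip.open_gripper() and manip.grab(f_grip=None): open the fingers fully, or close them until they stop; f_grip is the grip in N (None keeps the last).
- manip.pause(seconds).
- manip.inverse_kinematics(position, orientation): joint angles nearest the present ones, or None.
- manip.camera(name): name is "side" or "top" or "wrist"; returns a dict with "pixels" (420x560x3 uint8, red, green, blue), "K" (3x3 intrinsics, pixels), "R" (3x3) and "t" (3): a world point X has camera coordinates R X + t. Camera axes: x right, y down, z forward; pixel columns grow to the right and rows downward; lengths in m; the calibration is good to about 2 mm. The wrist camera is an equidistant fisheye: a pixel r from the principal point sees the ray r / f radians off the axis. A picture is of the moment at which its call begins. There is no depth.
A pose or a line that the arm cannot do raises manip.MotionError and nothing moves.
- manip.sign_off(): hands the job in; it is judged then, once.
Readings, each from a call of its own:
- manip.read_clock(): time.
- manip.read_joint_positions(): joint angles.
- manip.read_qd(): joint speeds.
- manip.read_joint_torque(): joint torques, N m.
- manip.read_tool_pos(): TCP position.
- manip.read_ee_rot(): TCP orientation.
- manip.read_wrist_force(): force on the tool from outside, world axes, zero at the start.
- manip.read_moment(): the same for the moment, N m.
- manip.read_opening(): opening from 0.0 (shut) to 1.0 (fully open).
- manip.read_grip_force(): force on a finger pad.
Only numpy, scipy, OpenCV 4.12 (cv2) and the standard library are available. Lean on these libraries where they do the work, as an engineer would, in place of code of your own. Each camera call takes 0.05 s, during which the arm holds its last target. There are 200 camera calls.

## Working session

There is one attempt and no reset: what is moved stays moved. The work goes in short steps, each a Python script; the robot and the scene stay as the last script left them, time stands still between calls to the robot, and variables do not carry over. Pictures are saved under pics/ and viewed, at most 10 in all, crops included, and the job is handed in when it is done.

```bash
mkdir -p pics
python3 - <<'E'
from workcell import manip
import cv2, numpy as np
for n in ["top","side"]:
    c=manip.camera(n); cv2.imwrite(f"pics/{n}0.png",c["pixels"][:,:,::-1])
    print(n,c["K"].tolist(),(-c["R"].T@c["t"]).round(3),c["R"].round(3).tolist())
print(manip.read_clock(),manip.read_ee_rot(),manip.grasp_offset)
E
```

```text
top [[521.7918088867876, 0.0, 285.19533881424104], [0.0, 521.7918088867876, 208.30324360170584], [0.0, 0.0, 1.0]] [ 0.448 -0.202  1.135] [[-0.002, -1.0, -0.016], [-0.995, 0.003, -0.099], [0.099, 0.016, -0.995]]
side [[534.9362527744976, 0.0, 290.1558958952142], [0.0, 534.9362527744976, 208.09038760140334], [0.0, 0.0, 1.0]] [0.483 0.574 0.668] [[-0.997, -0.07, -0.021], [-0.026, 0.61, -0.792], [0.068, -0.789, -0.61]]
0.1 [-3.14061395e+00 -1.33265695e-04  2.86774980e-01] 0.0187
```

View pics/top0.png

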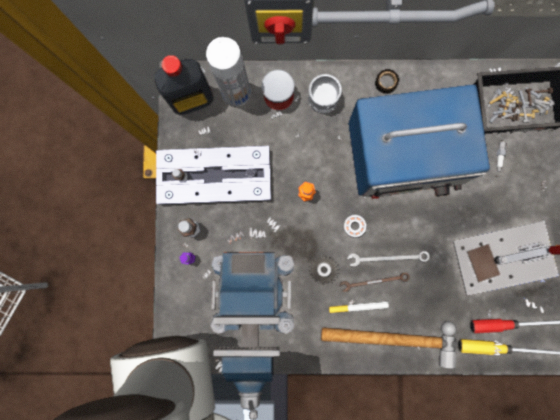

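View pics/side0.png

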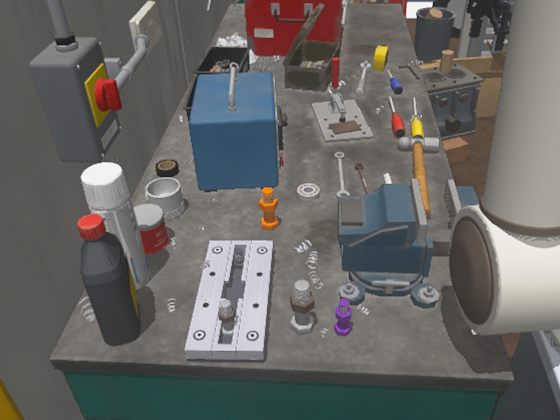

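The plate is at top px (157–270, 147–204) with the pocket near (213,175). The target bolt is in the left (+y) half at about (177,174) and the stud is at about (250,173). The orange bolt, the purple bolt and the larger grey bolt at (188,228) are decoys. Next I measure the plate and nut.

```bash
cat > h.py <<'E'
from workcell import manip
import cv2, numpy as np
def ray(c,p):
    d=c["R"].T@np.linalg.inv(c["K"])@np.array([p[0],p[1],1.]); return -c["R"].T@c["t"],d
def onplane(c,p,z):
    o,d=ray(c,p); return o+d*(z-o[2])/d[2]
def proj(c,X):
    q=c["K"]@(c["R"]@np.array(X)+c["t"]); return q[:2]/q[2]
E
python3 - <<'E'
from h import *
for n,box in [("top",(140,135,290,215)),("side",(180,230,280,365))]:
    c=manip.camera(n); im=c["pixels"]
    x0,y0,x1,y1=box
    m=np.zeros(im.shape[:2],np.uint8)
    i=im[y0:y1,x0:x1].astype(int)
    m[y0:y1,x0:x1]=((i.min(2)>150)&(i.max(2)-i.min(2)<45))*255
    m=cv2.morphologyEx(m,cv2.MORPH_OPEN,np.ones((3,3)))
    cs,_=cv2.findContours(m,0,2); pts=np.vstack([k for k in cs if cv2.contourArea(k)>300])
    r=cv2.minAreaRect(pts); b=cv2.boxPoints(r); hull=cv2.approxPolyDP(cv2.convexHull(pts),6,True)[:,0]
    print(n,b.round(1).tolist(),hull.tolist())
    W=np.array([onplane(c,p,.029) for p in (b if n=="top" else hull)]);print(W.round(4).tolist(),W.mean(0))
    if n=="top":
        print([np.linalg.norm(W[k]-W[k-1]).round(4) for k in range(4)])
        crop=im[140:210,150:280]; a=cv2.resize(crop,None,fx=6,fy=6,interpolation=cv2.INTER_CUBIC)
    else:
        crop=im[235:360,180:350]; a=cv2.resize(crop,None,fx=4.5,fy=4.5,interpolation=cv2.INTER_CUBIC)
    cv2.imwrite(f"pics/{n}1.png",a[:,:,::-1])
E
```

```text
top [[154.0, 149.1999969482422], [268.20001220703125, 144.8000030517578], [270.29998779296875, 198.89999389648438], [156.10000610351562, 203.3000030517578]] [[268, 145], [270, 198], [156, 202], [157, 150]]
[[0.6883, 0.0991, 0.029], [0.6967, -0.1483, 0.029], [0.5791, -0.1529, 0.029], [0.5705, 0.0919, 0.029]] [ 0.63364602 -0.02754077  0.029     ]
[np.float64(0.118), np.float64(0.2476), np.float64(0.1176), np.float64(0.245)]
side [[184.6999969482422, 349.29998779296875], [195.1999969482422, 233.60000610351562], [272.70001220703125, 240.60000610351562], [262.1000061035156, 356.3999938964844]] [[272, 241], [262, 350], [185, 349], [209, 241]]
[[0.5811, -0.1531, 0.029], [0.5724, 0.0878, 0.029], [0.6856, 0.0921, 0.029], [0.696, -0.1479, 0.029]] [ 0.63376481 -0.03025434  0.029     ]
```

View pics/top1.png

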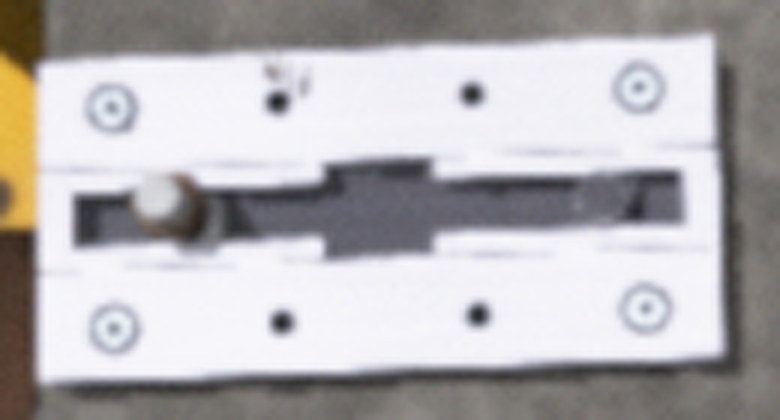

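View pics/side1.png

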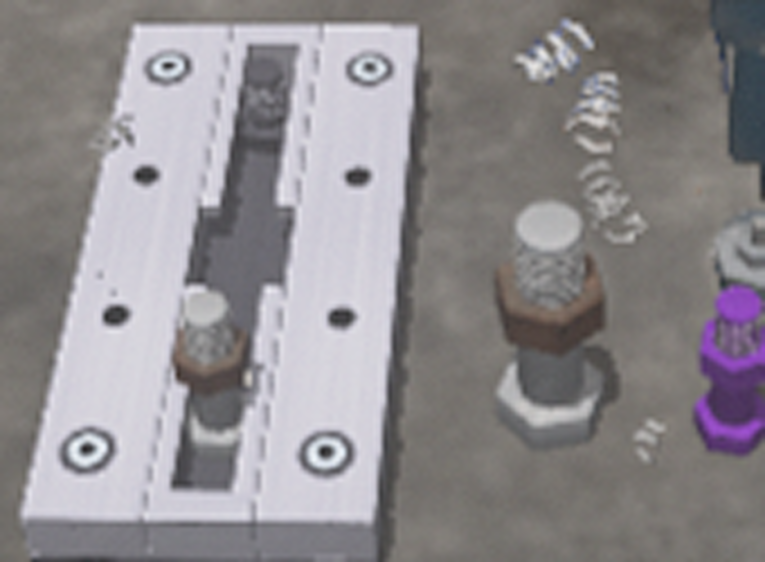

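The crops show the screw heads as a clean reference: top crop (112,107), (115,328), (638,88) and (646,308). The bolt top is at top crop (157,198) and side crop (207,307). Casting these rays now.

Run:
```python
from h import *
ct=manip.camera("top"); cs=manip.camera("side")
T=lambda p:((p[0]+.5)/6-.5+150,(p[1]+.5)/6-.5+140); S=lambda p:((p[0]+.5)/4.5-.5+180,(p[1]+.5)/4.5-.5+235)
for c,F,P in((ct,T,[(112,107),(115,328),(638,88),(646,308)]),(cs,S,[(327,454),(87,451),(370,69),(168,67)])):
    W=np.array([onplane(c,F(p),.029) for p in P]); m=W.mean(0); v=(W[0]+W[1]-W[2]-W[3])/2
    print("plate",m.round(4),"yaw",np.arctan2(-v[0],v[1]).round(4),np.linalg.norm(v).round(4))
a=onplane(ct,T((157,198)),.072); b=onplane(cs,S((207,307)),.072); print("bolt",a.round(4),b.round(4))
o1,d1=ray(ct,T((157,198)));o2,d2=ray(cs,S((207,307)))
k=np.linalg.lstsq(np.c_[d1,-d2],o2-o1,rcond=None)[0];print((o1+k[0]*d1).round(4),(o2+k[1]*d2).round(4))
print("stud",onplane(ct,T((605,195)),.042),onplane(cs,S((268,70)),.042))
for ya in(0.04,0.04-np.pi/2,.04+np.pi/2):
  for z in (.036,.13): print(ya,manip.inverse_kinematics([.635,.04,z],[np.pi,0,ya]))
```

```text
plate [ 0.6332 -0.0285  0.029 ] yaw 0.033 0.1898
plate [ 0.6336 -0.0316  0.029 ] yaw 0.0366 0.1908
bolt [0.6296 0.041  0.072 ] [0.6302 0.0382 0.072 ]
[0.6292 0.0405 0.0744] [0.6296 0.0405 0.0745]
stud [ 0.63509304 -0.11118248  0.042     ] [ 0.63414348 -0.11150691  0.042     ]
0.04 [-5.80916816e-02  4.05674459e-01  1.52287239e+00 -4.44089210e-16
  1.21304580e+00  1.47270465e+00]
0.04 [-5.80916816e-02  3.26869659e-01  1.42731602e+00 -4.44089210e-16
  1.38740697e+00  1.47270465e+00]
-1.5307963267948965 None
-1.5307963267948965 None
1.6107963267948966 [-5.80916816e-02  4.05674459e-01  1.52287239e+00 -4.44089210e-16
  1.21304580e+00 -9.80916816e-02]
1.6107963267948966 [-0.05809168  0.32686966  1.42731602  0.          1.38740697 -0.09809168]
```

Run:
```python
from h import *
O=[np.pi,0,np.pi/2+.035]
p=manip.read_tool_pos(); manip.line_to([p[0],p[1],.31],max_speed=.3)
manip.move_ptp([.6305,.0398,.2],O)
manip.line_to([.6305,.0398,.11],max_speed=.15)
c=manip.camera("wrist"); cv2.imwrite("pics/w0.png",c["pixels"][:,:,::-1])
c=manip.camera("side"); cv2.imwrite("pics/side2.png",cv2.resize(c["pixels"][170:370,150:400,::-1],None,fx=3,fy=3))
print(manip.read_clock(),manip.read_tool_pos(),manip.read_wrist_force())
```

```text
4.25 [0.63111097 0.03972245 0.11135594] [ 0.1544932  -0.83371823 -0.04483765]
```

View pics/w0.png

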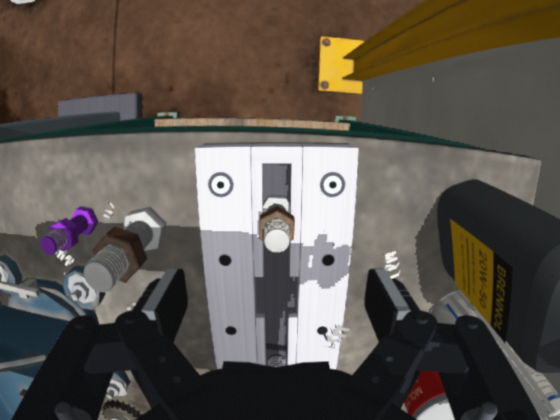

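View pics/side2.png

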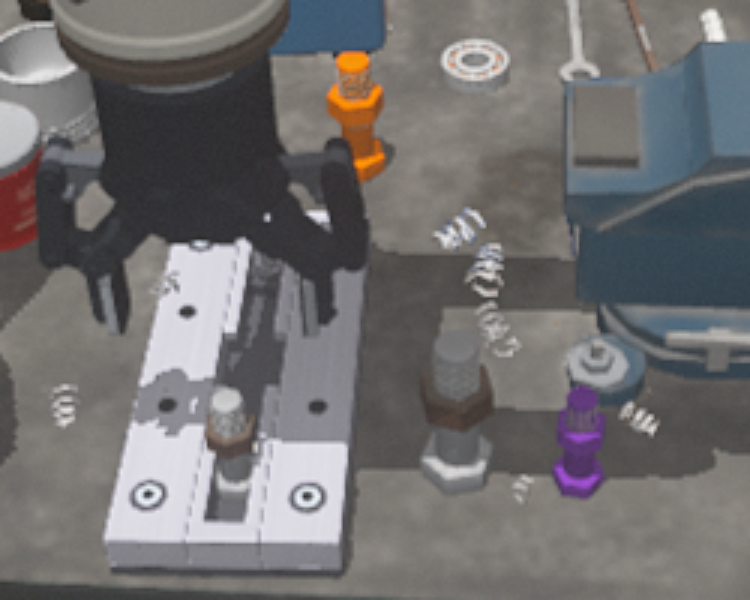

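The wrist view shows the bolt top at (277,238), centred between the fingers. The side view confirms a clear way down, so I descend and grip.

Run:
```python
from h import *
print(manip.line_to([.6305,.0398,.036],max_speed=.08,f_stop=8))
f0=manip.read_wrist_force()
manip.grab(30); manip.pause(.2)
print(manip.read_clock(),manip.read_tool_pos(),f0,manip.read_wrist_force(),manip.read_moment(),manip.read_opening(),manip.read_grip_force())
c=manip.camera("side"); cv2.imwrite("pics/side3.png",cv2.resize(c["pixels"][170:370,150:400,::-1],None,fx=3,fy=3))
```

```text
False
6.1167 [0.63060469 0.03980901 0.03617666] [-1.1024299  -0.07414536 -0.87232346] [-0.40885205  0.77729865  3.81799452] [ 0.02981912  0.0473971  -0.0310368 ] 0.26181661798410394 31.360522402828792
```

View pics/side3.png

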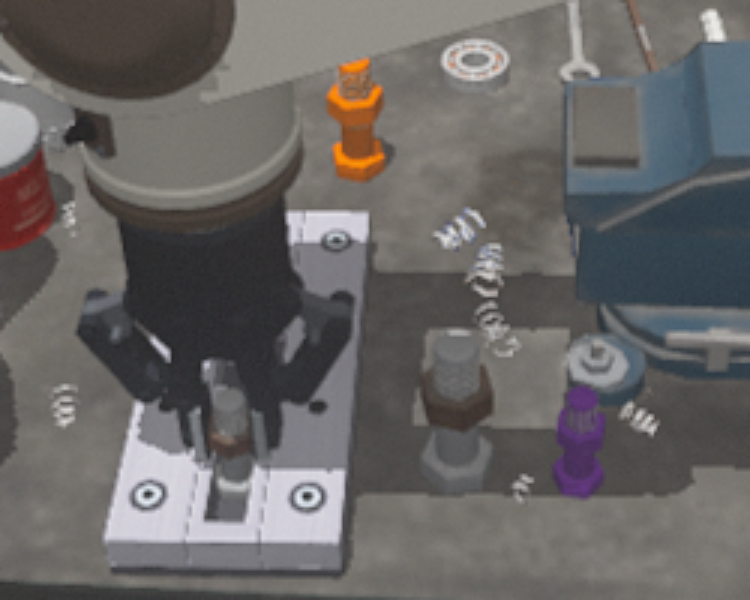

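The side view shows the nut gripped between the pads at about (232,440), and the opening (~22 mm) matches the nut. Now I slide it.

Run:
```python
from h import *
manip.grab(60)
r=manip.line_to([.6306,.0398,.038],max_speed=.03,f_stop=15)
print(r,manip.read_wrist_force())
r=manip.line_to([.6333,-.030,.038],max_speed=.05,f_stop=15); manip.pause(.3)
print(r,manip.read_clock(),manip.read_tool_pos(),manip.read_wrist_force(),manip.read_moment(),manip.read_opening())
c=manip.camera("side"); cv2.imwrite("pics/side4.png",cv2.resize(c["pixels"][190:370,150:350,::-1],None,fx=3.3,fy=3.3))
```

```text
False [-0.69927817  0.56637672 -0.83835561]
False 8.4833 [ 0.63329847 -0.02988355  0.0380041 ] [-0.68371716 -0.92477258 -0.82496443] [-0.01725599 -0.0179945   0.05944995] 0.25782505172473913
```

View pics/side4.png

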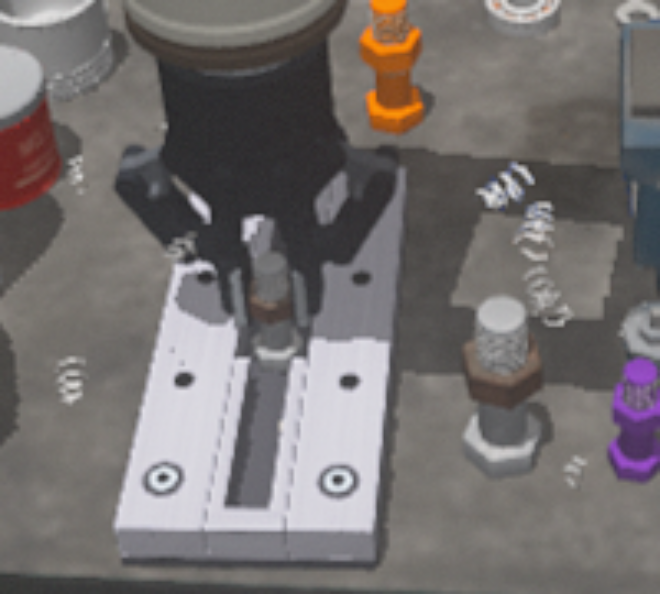

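The bolt is now in the open pocket with its head at about (277,347), and the forces are small. Next I draw it up and tip it.

Run:
```python
from h import *
from scipy.spatial.transform import Rotation as Ro
r=manip.line_to([.6333,-.030,.1],max_speed=.05,f_stop=12)
print(r,manip.read_tool_pos(),manip.read_wrist_force())
if r: raise SystemExit
manip.line_to([.6333,-.030,.30],max_speed=.15)
e=(Ro.from_euler('y',-.785)*Ro.from_euler('xyz',[np.pi,0,np.pi/2+.035])).as_euler('xyz')
print(manip.inverse_kinematics([.62,-.03,.30],e))
manip.line_to([.62,-.03,.30],max_speed=.01,ori=e); manip.pause(.8)
print(manip.read_clock(),manip.read_tool_pos(),manip.read_ee_rot(),e,manip.read_qd().round(4),manip.read_grip_force(),manip.read_opening())
c=manip.camera("side"); cv2.imwrite("pics/side5.png",c["pixels"][:,:,::-1])
```

```text
False [ 0.63313638 -0.02998759  0.09961834] [-0.08379198  0.6092411  -1.46656023]
[-0.27295894 -0.23083502  1.85570696  0.27725407  0.77002168 -0.43202939]
13.6917 [ 0.61998978 -0.03000527  0.30001966] [2.3569054  0.02476985 1.59556314] [2.35689897 0.02473635 1.59555997] [ 0.0001 -0.0013 -0.0017  0.0014 -0.0007 -0.0008] 58.78444690955803 0.2511219124411952
```

View pics/side5.png

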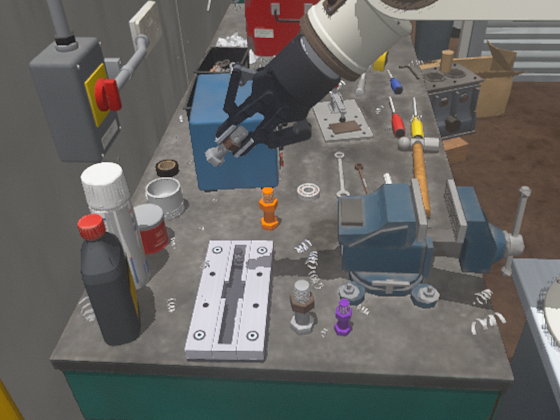

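The side view shows the bolt firmly in the gripper, head lowest at about (213,155), tilted and clear of everything. The stud is still in the slot at about (238,255). Handing in.

Run:
```python
from h import *
c=manip.camera("side"); print(proj(c,[.64,-.03,.28]),proj(c,[.62-.0085,-.03,.3+.0085])) # expect ~head (213,155), nut (235,143)
print(manip.sign_off())
```

```text
[212.17011341 159.81458393] [231.12648006 141.93245661]
the job is handed in; nothing more can be done
None
```

The bolt was slid to the pocket, drawn straight up and tipped about 45°, and I handed the job in with it held still about 28 cm above the bench, head lowest; sign-off returned no pass or fail verdict.

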